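# Honing kit back into its foam inlays

### The job

The honing kit has been dumped on the wrong foam inlays. Put the steel setting block, the guide rod, the cork sanding block and the brown oil bottle back, each fully down on the yellow floor of the cut-out of its own shape, keeping the bottle upright all the time. Inlays with something lying on them have to be cleared first, so mind the order; leave the glue bottle and the blade box where they are.

Things in the scene. Friction and masses are not known exactly. Their poses are not given: they have to be found in the camera images.
- steel_block: Ground grey steel setting block, two dark holes in its top: 35 mm (its x) by 60 mm (its y) by 22 mm high, about 0.35 kg. Origin at the centre of its underside, z up. Starts lying across one end of the groove of the rod inlay.
- guide_rod: Thin grey guide rod with a black end, lying flat: 117 mm long (its y), 9 mm wide and 9 mm high; does not roll. Origin under its middle, z up. Starts lying crosswise on the cork inlay.
- cork_block: Brown cork sanding block: 56 mm (its x) by 90 mm (its y) by 28 mm high. Origin at the centre of its underside, z up; its sole is soft: the origin reads 2 mm below whatever it lies on. Starts on the bottle inlay, partly over its hole.
- oil_bottle: Small round brown bottle of honing oil with a white label and a black cap: 36 mm in diameter, 84 mm tall, standing; straight-sided up to about 50 mm, then a shoulder and the narrower cap. Origin at the centre of its foot, z up. Starts standing on the bare bench.
- steel_inlay: Foam inlay, fixed. All four: 134 mm (x) by 150 mm (y), 24 mm thick; upper 12 mm dark, cut through; lower 12 mm yellow, so a cut-out is 12 mm deep with a yellow floor at z = 12 mm. Origin at the centre of the underside. This one, for the steel block: short rectangular pocket, 49 mm (x) by 74 mm (y), centred.
- rod_inlay: Foam inlay for the guide rod, fixed, same sizes: a narrow groove 23 mm (x) by 131 mm (y), centred. The steel, rod and cork inlays also have a finger slot across their middle, as deep as the pocket but with a dark grey floor, x from -59 to +59 mm, y from -19 to +19 mm, for fingers beside a held part. Origin at the centre of the underside.
- cork_inlay: Foam inlay for the cork block, fixed, same sizes: a large rectangular pocket 70 mm (x) by 104 mm (y), centred. All pockets are 7 mm larger all round than their part when the part's origin is above the inlay's and the part's y lies along the inlay's y, either way round. Origin at the centre of the underside.
- bottle_inlay: Foam inlay for the oil bottle, fixed, same sizes: a round hole 50 mm in diameter, centred, 12 mm deep, without finger slot (the bottle is held higher up). Origin at the centre of the underside.
- glue_bottle: White glue bottle with orange label and nozzle, 50 mm across, 144 mm tall, standing loose on the bench; a bystander. Origin at the centre of its foot.
- blade_box: Small white and orange carton of blades, 50 mm (x) by 86 mm (y), 22 mm high, lying loose on the bench; a bystander. Origin at the centre of its underside.

How it is judged:
At the end, for the whole second after the job is handed in: Each of the four parts lies or stands in the pocket of its own inlay: origin within 12 mm of the inlay's origin seen from above, underside within 3 mm of the yellow floor, level within 0.08 rad, let go and at rest; the long axis of block, rod and cork block along the inlay's y within 0.3 rad (horizontal distance between steel_block and steel_inlay below 0.012 m and z of steel_block in the frame of steel_inlay below 0.015 m and angle between each of steel_block, guide_rod, cork_block, oil_bottle's own z axis and vertical below 0.08 rad and linear speed of each of steel_block, guide_rod, cork_block, oil_bottle below 0.02 m/s and contact force between each of steel_block, guide_rod, cork_block, oil_bottle and the fingers below 0.05 N and angle between the y axis of steel_block and the y axis of steel_inlay, either way round below 0.3 rad and horizontal distance between guide_rod and rod_inlay below 0.012 m and z of guide_rod in the frame of rod_inlay below 0.015 m and angle between the y axis of guide_rod and the y axis of rod_inlay, either way round below 0.3 rad and horizontal distance between cork_block and cork_inlay below 0.012 m and z of cork_block in the frame of cork_inlay below 0.013 m and angle between the y axis of cork_block and the y axis of cork_inlay, either way round below 0.3 rad and horizontal distance between oil_bottle and bottle_inlay below 0.012 m and z of oil_bottle in the frame of bottle_inlay below 0.015 m); the robot touches nothing.
It fails at once if the glue bottle is shoved more than 25 mm or tipped (distance of glue_bottle from where it was at the start of the episode above 0.025 m or angle between glue_bottle's own z axis and vertical above 0.3 rad).
It fails at once if the blade box is shoved more than 25 mm or tipped (distance of blade_box from where it was at the start of the episode above 0.025 m or angle between blade_box's own z axis and vertical above 0.3 rad).
It fails at once if the oil bottle is tipped far from upright (angle between oil_bottle's own z axis and vertical above 0.6 rad).
It also fails if it takes over 101 s, if anything falls off the work surface, if the arm or the gripper's body presses on something with over 40 N, if the wrist force passes 120 N, or if a joint passes its speed limit or range.

### The arm

A 6-joint arm with a two-finger parallel gripper is mounted at the origin on the work surface; the furniture and walls round the work are solid. World frame = base frame: x ahead of the robot, y to its left, z up, the work surface at z = 0. Lengths are in m, angles in rad, forces in N, time in s.
With the tool pointing down it reaches from about 0.35 to 0.975 m from the base axis. Payload 4.9 kg.
Tool frame: the origin (TCP) lies at the very end of the fingers, on their centre line; the grasp point (between the pads) lies 19 mm behind it; z points along the fingers, y is the line along which they close (so a half turn about z gives the same grasp; the last joint's range is limited). The gripper opens to 85 mm and grips with 20 to 120 N. Pads are 22 mm wide; open, the fingers measure 114 mm over their backs; the gripper's body (76 mm by 85 mm) begins 54 mm behind the grasp point. The pads swing forward as they close: fully open they stand 13 mm farther back than shut.
Start: joints at [-1.351, 0.053, 1.613, -0, 1.476, -0.119], TCP at [0.208, -0.589, 0.231] pointing down, gripper open.
Joint ranges: [-3.01, 3.01], [-1.01, 2.22], [0.06, 2.58], [-1.02, 4.17], [0.09, 2.62], [-3.14, 3.14]. Speed limits (rad/s): [2.57, 2.57, 3.14, 3.14, 3.14, 3.14].

### API

Orientations are given as a unit quaternion [w, x, y, z].
In Python, from plant import * gives the robot as it stands.
- The arm moves only by the tool jog_arm, never from a script. Its argument "moves" is a list that holds one entry, the list of rows, each a list of 7 numbers: the finger opening in cm, from 0 to 8.54, then the shift along the tool's x, y, z in cm, then the turn, a rotation vector about the tool's x, y, z in rad. A call has 1 to 20 rows; each row shifts and turns the commanded pose from where the row before left it, along the tool's axes as they then stand; what a row does not reach is not made up. A row lasts 1/12 s, in which the tool goes at most 41.7 mm and 7.16 degrees, less where a joint would pass 70% of its speed; a pose out of reach is approached as far as the arm can. A call is refused whole if a number of a shift passes 4.17 or a number of a turn 0.125, either way. A call with a gripper value outside its range is refused whole. The fingers move at their own pace and stop on an object; the grip force is fixed at half the most. Time passes only in rows, so rows that do not move let the fingers close. It gives the time, the measured TCP pose, the force, the opening and the grip force at its end, in the units of the state.
- state(): the state, without advancing time (a new reading comes with each control period).
- grab_frame(name): name is "scene" or "top" or "wrist"; returns a dict with "color" (480x640x3 uint8, blue, green, red), "depth" (480x640 float32, m along the optical axis (not along the pixel's ray), 0 where there is no reading), "fx", "fy", "cx", "cy" (pixels), "R" (3x3) and "t" (3): a world point X has camera coordinates R X + t. Camera axes: x right, y down, z forward; pixel columns grow to the right and rows downward; lengths in m; the calibration is good to about 2 mm. A picture is of the moment at which its call begins.
- job_done(): hands the job in; it is judged then, once.
Trained networks look in a picture, given as the dict that the camera call returned (one of the last four; its "shot" number tells which), for a name from the list of things; names that differ only in an ending like _2 or _b are one class to them, and where a whole thing is asked for, a point or a joint stands for the part that bears it (a point fixed in the world has none). Each returns a list of dicts, best first, with "p" (0 to 1); they miss things now and then, are a little off and sometimes report something else, mostly with a low value. They report only what shows in the picture. A call takes as long as a camera call.
- recognise(name, picture): "rect" ([centre column, centre row, width, height] in pixels, round what is visible of it).
- regions_of(name, picture): "pixels" (480x640 bool, what is visible of it) and "rect" ([centre column, centre row, width, height] in pixels, round what is visible of it).
The state is a dict: "time": time; "joint_pos": joint angles; "joint_vel": joint speeds; "joint_efforts": joint torques, N m; "tool_pos": TCP position; "tool_rot": TCP orientation; "contact_force": force on the tool from outside, world axes, zero at the start; "ft_torque": the same for the moment, N m; "gripper_width": opening from 0.0 (shut) to 1.0 (fully open); "grasp_force": force on a finger pad.
Only numpy, scipy, OpenCV 4.12 (cv2) and the standard library are available. Lean on these libraries where they do the work, as an engineer would, in place of code of your own. Each camera call takes 0.05 s, during which the arm holds its last target. There are 200 camera calls.

## Working session

There is one attempt and no reset: what is moved stays moved. The work goes in short steps, Python scripts to look and compute and a tool call to move; the robot and the scene stay as the last step left them, time stands still between calls to the robot, and variables do not carry over. Pictures are saved under pics/ and viewed, at most 14 in all, crops included, and the job is handed in when it is done.

Besides the shell and the picture viewer there is one more tool, called after "Call:" as name([rows], argument=value, ...), one row to a line, values as JSON. jog_arm: Moves the arm, as the interface text tells. Its arguments: {"type":"object","properties":{"moves":{"type":"array"}},"required":["moves"]}

```bash
mkdir -p pics; ls; python3 - <<'E'
from plant import *
import cv2
s=state();print(s['time'],s['tool_pos'],s['tool_rot'],s['gripper_width'])
for n in ("top","scene"):
    f=grab_frame(n);cv2.imwrite(f"pics/{n}0.png",f["color"])
    print(n,f["fx"],f["fy"],f["cx"],f["cy"],f["R"],f["t"])
E
```

```text
pics
0.0 [ 0.20759463 -0.58885367  0.2300785 ] [-1.03562841e-03  9.85688032e-01  1.68576474e-01 -5.39014353e-05] 0.9987498921130835
top 456.62404463808406 456.62404463808406 313.91272027235027 244.83145251254552 [[-0.00449399 -0.99967012 -0.02528747]
 [-0.99398154  0.00723347 -0.10930858]
 [ 0.10945544  0.02464405 -0.99368616]] [-0.00932836  0.53350388  0.92233939]
scene 438.9791687944032 438.9791687944032 322.7808349971487 233.6343984672574 [[ 0.28395142  0.95867341 -0.01780113]
 [ 0.61758657 -0.19706256 -0.76141524]
 [-0.73345648  0.20521121 -0.64802002]] [-0.13186405 -0.27412408  1.30834233]
```

View pics/top0.png

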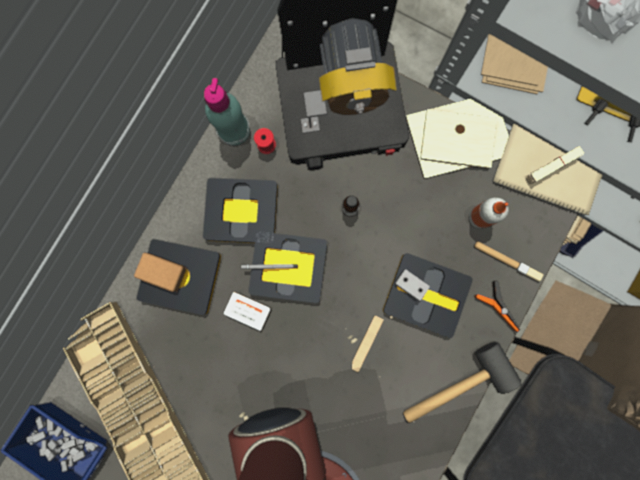

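View pics/scene0.png

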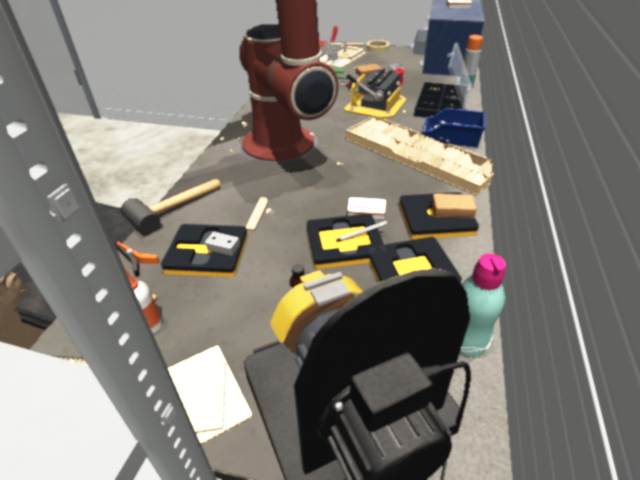

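The top picture shows the four inlays. The steel inlay is empty at (240,210). The cork inlay at (288,268) has the rod on it, and the bottle inlay at (178,277) has the cork block on it. The rod inlay at (428,295) has the steel block on it. The oil bottle is at (350,206), the blade box at (247,311) and the glue bottle at (490,211). The order is therefore steel, rod, cork, bottle.

```bash
cat > h.py <<'E'
from plant import *
import numpy as np, cv2
def cloud(f):
    v,u=np.mgrid[:480,:640]; d=f["depth"]
    P=np.stack([(u-f["cx"])/f["fx"]*d,(v-f["cy"])/f["fy"]*d,d],-1)
    W=(P-f["t"])@f["R"]; W[d==0]=np.nan
    return W
def rect(xy):
    (c,(w,h),a)=cv2.minAreaRect((np.asarray(xy)*1000).astype(np.float32))
    a=np.radians(a)
    if w>h: L,S,ang=w,h,a
    else: L,S,ang=h,w,a+np.pi/2
    ang=(ang+np.pi/2)%np.pi-np.pi/2   # angle of the long axis from world x
    return np.round(c,1),round(L,1),round(S,1),round(float(ang),3)
def look(f,W,n,zlo,zhi,k=0):
    r=regions_of(n,f)
    if not r: print(n,'none');return
    for q in r[:k+1]:
        m=q["pixels"]; Z=W[m][:,2]; 
        s=m&(W[...,2]>zlo)&(W[...,2]<zhi)
        p=W[s]
        print(n,round(q["p"],2),np.round(q["rect"]),m.sum(),'z pct',np.round(np.nanpercentile(Z,[2,50,98])*1000,1),end=' ')
        if len(p)>5: print(len(p),rect(p[:,:2]),'medz',np.round(np.median(p[:,2])*1000,1))
        else: print()
E
python3 - <<'E'
from h import *
f=grab_frame("top");W=cloud(f)
for n in ["steel_inlay","rod_inlay","cork_inlay","bottle_inlay"]: look(f,W,n,.017,.032,1)
look(f,W,"steel_block",.038,.054);look(f,W,"guide_rod",.026,.04);look(f,W,"cork_block",.043,.058)
look(f,W,"oil_bottle",.03,.1);look(f,W,"glue_bottle",.03,.2);look(f,W,"blade_box",.015,.03)
hsv=cv2.cvtColor(f["color"],cv2.COLOR_BGR2HSV)
y=((hsv[...,0]>24)&(hsv[...,0]<34)&(hsv[...,1]>180)&(hsv[...,2]>120)).astype(np.uint8)
n,l,s,c=cv2.connectedComponentsWithStats(y)
for i in range(1,n):
    if s[i,4]>60: p=W[l==i];print('yellow',np.round(c[i]),s[i,4],rect(p[:,:2][np.isfinite(p[:,0])]),np.nanmedian(p[:,2]))
cv2.imwrite("pics/z.png",cv2.resize(f["color"][170:350,120:500],None,fx=2.1,fy=2.1,interpolation=cv2.INTER_CUBIC))
E
```

```text
steel_inlay 0.98 [241. 209.  76.  65.] 4349 z pct [ 9.5 23.1 27.4] 3018 (array([611.1, 146.8]), 151.3, 134.3, 1.515) medz 24.2
rod_inlay 0.91 [428. 296.  90.  89.] 4272 z pct [ 9.6 23.4 27.6] 3054 (array([ 429.8, -245.6]), 151.0, 134.0, 1.201) medz 24.3
cork_inlay 0.82 [286. 266.  77.  70.] 4131 z pct [ 9.5 21.9 27.3] 2296 (array([489.8,  44.3]), 150.2, 133.5, 1.441) medz 24.3
cork_inlay 0.46 [247. 310.  44.  40.] 1003 z pct [17.7 22.4 25.9] 982 (array([398.1, 129.2]), 85.2, 50.6, 1.152) medz 22.5
bottle_inlay 0.68 [179. 279.  85.  75.] 3572 z pct [10.  24.2 27.7] 3351 (array([471.2, 274.5]), 151.1, 133.8, 1.354) medz 24.3
bottle_inlay 0.31 [426. 296.  85.  87.] 4112 z pct [10.  23.4 27.6] 2950 (array([ 429.9, -245.4]), 150.8, 133.0, 1.205) medz 24.3
steel_block 0.9 [411. 282.  34.  34.] 541 z pct [34.8 46.2 49.2] 522 (array([ 450.2, -209.8]), 59.6, 34.6, 0.952) medz 46.2
guide_rod 0.73 [269. 267.  59.   6.] 218 z pct [20.3 30.2 39.5] 156 (array([491.1,  84.7]), 102.4, 8.6, -1.538) medz 32.0
cork_block 0.76 [162. 273.  54.  33.] 1270 z pct [24.6 50.  53.2] 1155 (array([479.6, 306.9]), 90.7, 54.6, 1.214) medz 50.2
oil_bottle 0.8 [352. 206.  15.  24.] 273 z pct [14.1 61.1 86.5] 247 (array([611.9, -86.6]), 33.7, 27.3, 1.281) medz 62.2
glue_bottle 0.64 [490. 213.  38.  34.] 856 z pct [ 10.   92.7 137.2] 768 (array([ 594.7, -363.6]), 48.3, 46.6, -0.691) medz 95.9
blade_box 0.59 [247. 312.  47.  41.] 1030 z pct [ 8.6 22.4 25.9] 998 (array([398.2, 129.2]), 85.2, 50.8, 1.151) medz 22.5
yellow [240. 210.] 660 (array([610.5, 147.7]), 72.0, 46.6, 1.563) 0.012393032761091882
yellow [289. 267.] 1264 (array([489.1,  44.3]), 102.0, 67.0, 1.441) 0.012220563862769058
yellow [441. 300.] 325 (array([ 418.2, -275.4]), 68.8, 22.6, 1.21) 0.01235514448308469
```

View pics/z.png

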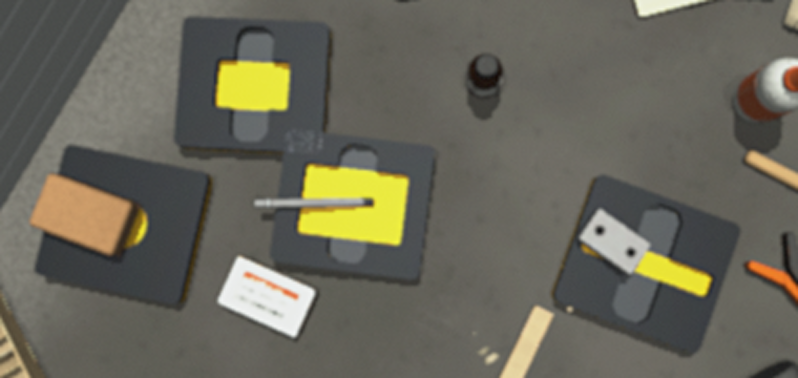

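The measured sizes match the given ones: inlays 151x134 mm with tops at 24 mm, steel block 60x35, cork block 91x55 and floors at 12 mm. The crop agrees with the network regions. The rod appears to dip into the cork pocket, so I'll fit that and the bottle axis, then plan the first move.

```bash
cat >> h.py <<'E'
def plan(x,y,z,yaw):
    """turn about tool z (rad), then shift in tool axes (cm) after that turn"""
    from scipy.spatial.transform import Rotation as Ro
    s=state();q=s["tool_rot"];M=Ro.from_quat([q[1],q[2],q[3],q[0]]).as_matrix()
    now=np.arctan2(M[1,0],M[0,0]); d=(yaw-now+np.pi/2)%np.pi-np.pi/2
    M2=M@Ro.from_rotvec([0,0,-d]).as_matrix()
    print('t',round(s['time'],2),'pos',np.round(np.array(s["tool_pos"])*1000,1),'yaw',round(now,3),'tilt',np.round(M[:2,2],3),'w',round(s['gripper_width']*8.54,2),'q6',round(s['joint_pos'][5],2))
    print(' turn',round(-d,3),'shift cm',np.round(M2.T@(np.array([x,y,z])-s["tool_pos"])*100,2))
E
python3 - <<'E'
from h import *
f=grab_frame("top");W=cloud(f)
m=regions_of("guide_rod",f)[0]["pixels"]
m=cv2.dilate(m.astype(np.uint8),np.ones((3,9)))>0
p=W[m]; p=p[(p[:,2]>.023)]
b=np.round(p[:,1],2)
for y in np.unique(b):
    q=p[b==y]; print(y,len(q),np.round(np.percentile(q[:,2],[50,90])*1000,1),round(np.median(q[:,0])*1000,1))
m=regions_of("oil_bottle",f)[0]["pixels"]; p=W[m]
for lo,hi in((.076,.09),(.06,.075),(.02,.05)):
    q=p[(p[:,2]>lo)&(p[:,2]<hi)];print(lo,len(q),np.round(q.mean(0)*1000,1),np.round(np.ptp(q,axis=0)*1000,1))
print(-f["R"].T@f["t"])
plan(.450,-.210,.127,.952)
E
```

```text
0.03 2 [24.3 24.6] 490.9
0.04 5 [24.4 25.1] 490.0
0.05 19 [24.3 26.2] 490.1
0.06 19 [26.  28.8] 490.1
0.07 19 [27.8 30.1] 491.9
0.08 18 [29.  30.5] 490.9
0.09 19 [30.6 33.7] 489.8
0.1 29 [30.8 34. ] 491.6
0.11 29 [31.8 35.5] 490.0
0.12 31 [34.  37.1] 489.6
0.13 21 [36.1 39.6] 489.5
0.14 8 [37.9 39.9] 488.6
0.076 100 [614.9 -87.5  83.5] [19.6 19.9 11.3]
0.06 50 [609.  -86.2  62.9] [21.4 28.4 14.8]
0.02 43 [601.5 -84.2  36.9] [12.6 28.8 29.4]
[ 0.42929602 -0.03591454  0.97459655]
t 0.8 pos [ 207.7 -589.5  231.3] yaw 0.339 tilt [ 0. -0.] w 8.5 q6 -0.12
 turn -0.613 shift cm [44.96 -2.28 10.43]
```

The rod does dip into the pocket at about 0.15 rad, with its centre at about (490,79). The bottle axis is at about (615,-87). I'll go to a point above the steel block.

Call:
jog_arm([
  [[6.5,0,0,0,0,0,-0.1226],[6.5,0,0,0,0,0,-0.1226],[6.5,0,0,0,0,0,-0.1226],[6.5,0,0,0,0,0,-0.1226],[6.5,0,0,0,0,0,-0.1226],[6.5,3.75,-0.19,0.5,0,0,0],[6.5,3.75,-0.19,0.5,0,0,0],[6.5,3.75,-0.19,0.5,0,0,0],[6.5,3.75,-0.19,0.5,0,0,0],[6.5,3.75,-0.19,0.8,0,0,0],[6.5,3.75,-0.19,0.8,0,0,0],[6.5,3.75,-0.19,0.8,0,0,0],[6.5,3.75,-0.19,1.2,0,0,0],[6.5,3.75,-0.19,1.2,0,0,0],[6.5,3.75,-0.19,1.2,0,0,0],[6.5,3.75,-0.19,1.2,0,0,0],[6.5,3.75,-0.19,1.2,0,0,0],[6.5,0,0,0,0,0,0],[6.5,0,0,0,0,0,0]],
])

```text
time: 2.38
tool_pos: [0.4504, -0.2078, 0.1264]
tool_rot: [-0.001, 0.888, 0.46, -0.001]
contact_force: [-0.6, -0.2, 0.3]
gripper_width: 0.756
grasp_force: 0.0
```

```bash
python3 - <<'E'
from h import *
plan(.450,-.210,.0275,.952)
f=grab_frame("wrist");cv2.imwrite("pics/w1.png",f["color"])
W=cloud(f);look(f,W,"steel_block",.038,.054)
E
```

```text
t 2.38 pos [ 450.4 -207.8  126.4] yaw 0.956 tilt [-0.002  0.001] w 6.45 q6 0.03
 turn 0.004 shift cm [-0.2   0.11  9.89]
steel_block 0.81 [324. 246.  63. 108.] 6180 z pct [31.8 47.8 49.1] 5909 (array([ 449.3, -211.8]), 60.6, 35.1, 0.949) medz 47.8
```

View pics/w1.png

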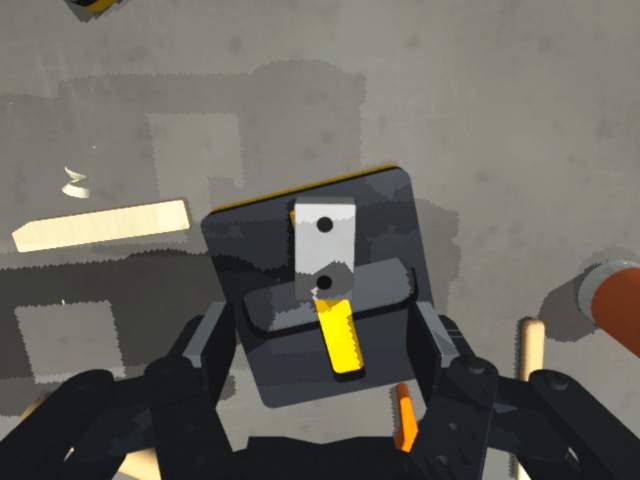

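The wrist view has the block at (324,250) between the fingers, with the foam clear below them, and it agrees with the top camera. I'll descend, grip and lift.

Call:
jog_arm([
  [[6.5,-0.25,0.15,2.5,0,0,0],[6.5,0,0,2.5,0,0,0],[6.5,0,0,2.5,0,0,0],[6.5,0,0,1.5,0,0,0],[6.5,0,0,0.9,0,0,0],[6.5,0,0,0,0,0,0],[2.5,0,0,0,0,0,0],[2.5,0,0,0,0,0,0],[2.5,0,0,0,0,0,0],[2.5,0,0,0,0,0,0],[2.5,0,0,0,0,0,0],[2.5,0,0,0,0,0,0],[2.5,0,0,0,0,0,0]],
])

```text
time: 3.57
tool_pos: [0.4512, -0.2138, 0.0304]
tool_rot: [0.002, 0.889, 0.458, 0.0]
contact_force: [-1.7, -1.0, 6.3]
gripper_width: 0.395
grasp_force: 61.7
```

```bash
python3 - <<'E'
from h import *
plan(.611,.147,.127,1.54)
E
```

```text
t 3.57 pos [ 451.2 -213.8   30.4] yaw 0.952 tilt [ 0.002 -0.003] w 3.37 q6 0.03
 turn -0.588 shift cm [36.53 14.88 -9.72]
```

Call:
jog_arm([
  [[2.5,0,0,-2.5,0,0,0],[2.5,0,0,-3.7,0,0,0],[2.5,0,0,-3.5,0,0,0],[2.5,0,0,0,0,0,-0.1176],[2.5,0,0,0,0,0,-0.1176],[2.5,0,0,0,0,0,-0.1176],[2.5,0,0,0,0,0,-0.1176],[2.5,0,0,0,0,0,-0.1176],[2.5,3.32,1.35,0,0,0,0],[2.5,3.32,1.35,0,0,0,0],[2.5,3.32,1.35,0,0,0,0],[2.5,3.32,1.35,0,0,0,0],[2.5,3.32,1.35,0,0,0,0],[2.5,3.32,1.35,0,0,0,0],[2.5,3.32,1.35,0,0,0,0],[2.5,3.32,1.35,0,0,0,0],[2.5,3.32,1.35,0,0,0,0],[2.5,3.32,1.35,0,0,0,0],[2.5,3.32,1.35,0,0,0,0]],
])

```text
time: 5.15
tool_pos: [0.6095, 0.1497, 0.1245]
tool_rot: [-0.0, 0.718, 0.696, -0.0]
contact_force: [0.5, -1.5, -3.7]
gripper_width: 0.392
grasp_force: 61.1
```

```bash
python3 - <<'E'
from h import *
plan(.611,.147,.022,1.54);print(state()['grasp_force'])
f=grab_frame("wrist");cv2.imwrite("pics/w2.png",f["color"])
W=cloud(f);look(f,W,"steel_block",.09,.18);look(f,W,"steel_inlay",.018,.032)
E
```

```text
t 5.15 pos [609.5 149.7 124.5] yaw 1.54 tilt [-0.001 -0.   ] w 3.35 q6 0.15
 turn 0.0 shift cm [-0.27  0.17 10.25]
61.132729053497314
steel_block 0.62 [317. 317. 103. 169.] 15996 z pct [125.6 141.7 142.9] 15911 (array([609. , 150.9]), 60.8, 35.2, 1.544) medz 141.7
steel_inlay 0.86 [326. 228. 225. 225.] 32941 z pct [13.  25.5 27.2] 24404 (array([610.5, 149.1]), 141.9, 134.6, 1.515) medz 25.8
```

View pics/w2.png

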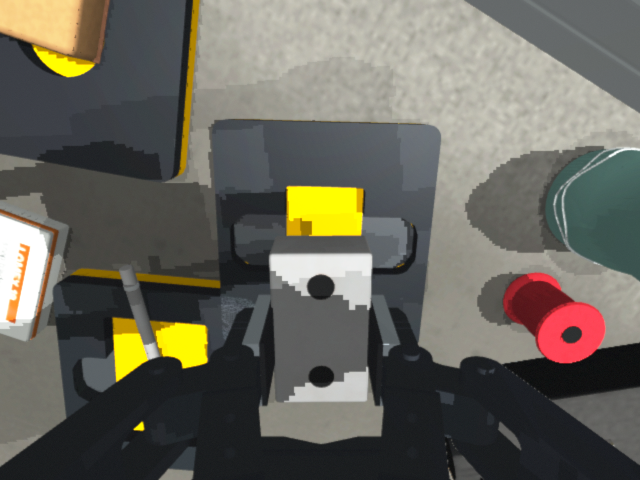

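The held block is at (320,325), aligned with the pocket seen below at (325,210). Its underside is about 6 mm below the TCP, and the pocket is a few mm behind it. I'll correct that, lower and release.

Call:
jog_arm([
  [[2.5,-0.35,0.17,0,0,0,0],[2.5,0,0,2.5,0,0,0],[2.5,0,0,2.5,0,0,0],[2.5,0,0,2.5,0,0,0],[2.5,0,0,1.2,0,0,0],[2.5,0,0,0.8,0,0,0],[2.5,0,0,0.5,0,0,0],[2.5,0,0,0.5,0,0,0],[2.5,0,0,0,0,0,0],[2.5,0,0,0,0,0,0],[2.5,0,0,0,0,0,0]],
])

```text
time: 6.22
tool_pos: [0.6124, 0.1444, 0.0217]
tool_rot: [0.001, 0.718, 0.696, 0.001]
contact_force: [0.5, -0.0, -3.3]
gripper_width: 0.39
grasp_force: 61.2
```

Call:
jog_arm([
  [[2.5,0.15,-0.1,0.3,0,0,0],[2.5,0,0,0.2,0,0,0],[2.5,0,0,0,0,0,0],[2.5,0,0,0,0,0,0],[2.5,0,0,0,0,0,0]],
])

```text
time: 6.63
tool_pos: [0.6118, 0.1462, 0.0184]
tool_rot: [0.001, 0.718, 0.696, 0.001]
contact_force: [-3.8, -1.1, 8.0]
gripper_width: 0.39
grasp_force: 62.7
```

Contact force is up, so the block is on the floor. I'll release and rise.

Call:
jog_arm([
  [[5.5,0,0,0,0,0,0],[5.5,0,0,0,0,0,0],[5.5,0,0,0,0,0,0],[5.5,0,0,0,0,0,0],[5.5,0,0,-1,0,0,0],[5.5,0,0,-2,0,0,0],[5.5,0,0,-4,0,0,0],[5.5,0,0,-4,0,0,0],[5.5,0,0,0,0,0,0],[5.5,0,0,0,0,0,0]],
])

```text
time: 7.47
tool_pos: [0.6132, 0.1461, 0.1304]
tool_rot: [0.003, 0.718, 0.696, 0.003]
contact_force: [-0.9, 0.4, -0.8]
gripper_width: 0.643
grasp_force: 0.0
```

```bash
python3 - <<'E'
from h import *
f=grab_frame("wrist")
W=cloud(f);look(f,W,"steel_block",.028,.04);look(f,W,"steel_inlay",.018,.032)
plan(.490,.078,.127,1.60)
f=grab_frame("top");W=cloud(f)
look(f,W,"guide_rod",.026,.05)
E
```

```text
steel_block 0.92 [317. 233.  58. 101.] 5434 z pct [24.2 35.7 37.2] 5228 (array([611.4, 147.4]), 60.3, 34.9, 1.548) medz 35.8
steel_inlay 0.58 [319. 227. 221. 232.] 38494 z pct [13.3 25.6 27.1] 31069 (array([610.2, 144.8]), 150.6, 134.4, 1.516) medz 25.8
t 7.62 pos [609.4 145.6 123.9] yaw 1.54 tilt [-0.002 -0.   ] w 5.55 q6 0.15
 turn -0.06 shift cm [ -6.41 -12.13  -0.27]
guide_rod 0.77 [269. 266.  60.   5.] 202 z pct [21.3 30.4 39.7] 154 (array([491.1,  86.7]), 98.2, 8.5, -1.536) medz 31.8
```

The steel block is seated: top at 34 mm after the camera offset, and centred. I'll move over the rod.

Call:
jog_arm([
  [[3.5,0,0,0,0,0,-0.06],[3.5,-1.6,-3.03,0,0,0,0],[3.5,-1.6,-3.03,0,0,0,0],[3.5,-1.6,-3.03,0,0,0,0],[3.5,-1.6,-3.03,0,0,0,0],[3.5,0,0,0,0,0,0],[3.5,0,0,0,0,0,0],[3.5,0,0,0,0,0,0]],
])

```text
time: 8.38
tool_pos: [0.491, 0.0783, 0.1248]
tool_rot: [-0.0, 0.697, 0.717, -0.0]
contact_force: [0.3, -0.0, -0.2]
gripper_width: 0.407
grasp_force: 0.0
```

```bash
python3 - <<'E'
from h import *
f=grab_frame("wrist");cv2.imwrite("pics/w3.png",f["color"])
W=cloud(f);look(f,W,"guide_rod",.018,.05)
m=regions_of("guide_rod",f)[0]["pixels"]; m=m&(W[...,2]>.017)&(W[...,2]<.045);p=W[m]
b=np.round(p[:,1],2)
for y in np.unique(b):
    q=p[b==y]; print(y,len(q),np.round(np.percentile(q[:,2],[50,90])*1000,1),round(np.median(q[:,0])*1000,1))
plan(.490,.078,.022,1.60)
E
```

```text
guide_rod 0.67 [321. 231.  18. 177.] 2565 z pct [13.2 31.9 41. ] 2419 (array([489.9,  80.1]), 116.7, 9.8, -1.543) medz 32.3
0.02 44 [21.8 22.9] 490.9
0.03 162 [22.9 24.2] 490.8
0.04 167 [24.4 25.6] 490.4
0.05 168 [26.2 27.5] 490.2
0.06 175 [27.9 29.2] 489.9
0.07 180 [29.6 30.8] 489.6
0.08 206 [31.1 32.3] 489.5
0.09 212 [32.8 34.1] 489.6
0.1 233 [34.5 35.9] 488.9
0.11 239 [36.2 37.5] 489.1
0.12 264 [37.9 39.3] 488.9
0.13 271 [39.5 41. ] 488.6
0.14 98 [40.1 41.7] 488.4
t 8.53 pos [492.1  78.6 125.5] yaw 1.6 tilt [0. 0.] w 3.5 q6 -0.02
 turn 0.0 shift cm [-0.06 -0.21 10.35]
```

View pics/w3.png

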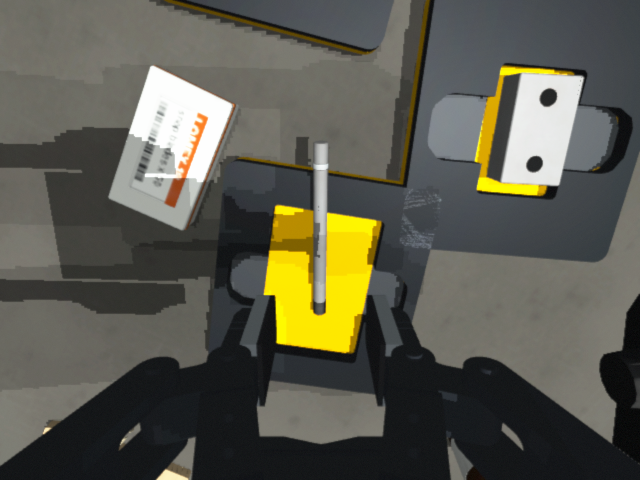

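The wrist view shows the whole rod from (320,145) to (320,312), with the black end on the pocket floor. Its centre is (490,80), it slopes at 0.167 rad and its underside there is at about 20 mm. I'll tilt the tool to match and go down.

Call:
jog_arm([
  [[3.5,0,-0.2,0,0,0.083,0],[3.5,0,0,0,0,0.083,0],[3.5,-0.31,0,2,0,0,0],[3.5,-0.31,0,2,0,0,0],[3.5,-0.31,0,2,0,0,0],[3.5,-0.31,0,2,0,0,0],[3.5,-0.31,0,1.6,0,0,0],[3.5,0,0,0.4,0,0,0],[3.5,0,0,0,0,0,0],[3.5,0,0,0,0,0,0],[3.5,0,0,0,0,0,0]],
])

```text
time: 9.45
tool_pos: [0.4905, 0.0795, 0.0255]
tool_rot: [-0.059, 0.694, 0.715, 0.059]
contact_force: [-0.7, -1.4, 0.2]
gripper_width: 0.411
grasp_force: 0.0
```

```bash
python3 - <<'E'
from h import *
plan(.4897,.080,.022,1.60)
E
```

```text
t 9.45 pos [490.5  79.5  25.5] yaw 1.6 tilt [-0.002  0.165] w 3.51 q6 -0.19
 turn 0.0 shift cm [-0.01 -0.08  0.36]
```

Call:
jog_arm([
  [[3.5,0,0,0.35,0,0,0],[3.5,0,0,0,0,0,0],[0,0,0,0,0,0,0],[0,0,0,0,0,0,0],[0,0,0,0,0,0,0],[0,0,0,0,0,0,0],[0,0,0,0,0,0,0],[0,0,0,0,0,0,0],[0,0,0,0,0,0,0],[0,0,0,0,0,0,0],[0,0,0,0,0,0,0]],
])

```text
time: 10.37
tool_pos: [0.4893, 0.08, 0.021]
tool_rot: [-0.059, 0.694, 0.715, 0.058]
contact_force: [-1.8, 0.2, 4.8]
gripper_width: 0.074
grasp_force: 60.9
```

Call:
jog_arm([
  [[0,0,0,-1,0,0,0],[0,0,0,-3,0,0,0],[0,0,0,-4,0,0,0],[0,0,0,-3,0,0,0],[0,0,0,0,0,-0.083,0],[0,0,0,0,0,-0.083,0],[0,0,0,0,0,0,0],[0,0,0,0,0,0,0],[0,0,0,0,0,0,0]],
])

```text
time: 11.12
tool_pos: [0.4888, 0.0619, 0.1283]
tool_rot: [-0.001, 0.697, 0.717, -0.0]
contact_force: [-0.0, 0.2, -0.3]
gripper_width: 0.072
grasp_force: 60.2
```

```bash
python3 - <<'E'
from h import *
f=grab_frame("wrist");cv2.imwrite("pics/w4.png",f["color"])
W=cloud(f);look(f,W,"guide_rod",.08,.2)
s=state();print(s["gripper_width"],s["grasp_force"],s["tool_pos"])
m=regions_of("guide_rod",f)[0]["pixels"]; m=m&(W[...,2]>.08)&(W[...,2]<.2);p=W[m];print(np.polyfit(p[:,1]-s["tool_pos"][1],p[:,2],1))
plan(.430,-.2455,.127,1.205)
E
```

```text
guide_rod 0.71 [321. 303.  27. 286.] 5792 z pct [135.3 138.2 139.8] 5764 (array([488.4,  63. ]), 117.2, 8.9, -1.543) medz 138.2
0.07397868419668681 60.24260401725769 [0.48900807 0.06148535 0.12828473]
[-0.00063094  0.13804769]
t 11.27 pos [489.1  61.4 128.4] yaw 1.599 tilt [-0.002  0.001] w 0.64 q6 -0.05
 turn 0.394 shift cm [-30.78   5.46   0.13]
```

View pics/w4.png

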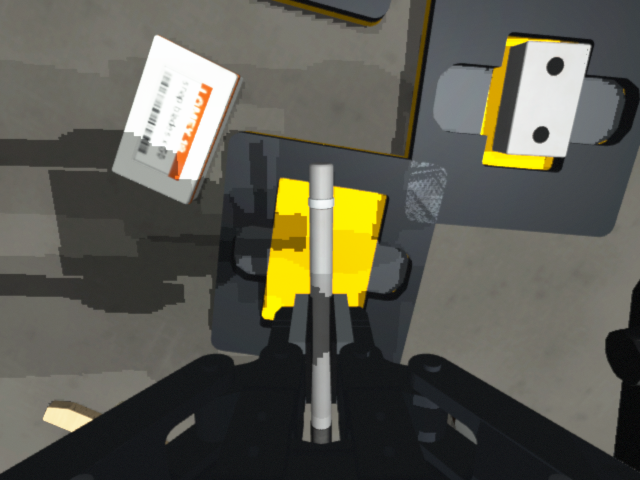

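The rod is held level by its middle. I'll go to the rod inlay.

Call:
jog_arm([
  [[0,0,0,0,0,0,0.0985],[0,0,0,0,0,0,0.0985],[0,0,0,0,0,0,0.0985],[0,0,0,0,0,0,0.0985],[0,-3.08,0.546,0,0,0,0],[0,-3.08,0.546,0,0,0,0],[0,-3.08,0.546,0,0,0,0],[0,-3.08,0.546,0,0,0,0],[0,-3.08,0.546,0,0,0,0],[0,-3.08,0.546,0,0,0,0],[0,-3.08,0.546,0,0,0,0],[0,-3.08,0.546,0,0,0,0],[0,-3.08,0.546,0,0,0,0],[0,-3.08,0.546,0,0,0,0],[0,0,0,0,0,0,0],[0,0,0,0,0,0,0],[0,0,0,0,0,0,0]],
])

```text
time: 12.68
tool_pos: [0.4303, -0.2451, 0.1286]
tool_rot: [-0.001, 0.824, 0.567, 0.0]
contact_force: [-0.1, 0.5, -0.9]
gripper_width: 0.075
grasp_force: 60.2
```

```bash
python3 - <<'E'
from h import *
f=grab_frame("wrist")
W=cloud(f);look(f,W,"guide_rod",.08,.2);look(f,W,"rod_inlay",.018,.032)
hsv=cv2.cvtColor(f["color"],cv2.COLOR_BGR2HSV)
y=((hsv[...,0]>22)&(hsv[...,0]<34)&(hsv[...,1]>170)&(hsv[...,2]>90))&(abs(W[...,2]-.013)<.006)
n,l,s,c=cv2.connectedComponentsWithStats(y.astype(np.uint8))
for i in range(1,n):
    if s[i,4]>300: p=W[l==i];print('yellow',np.round(c[i]),s[i,4],rect(p[:,:2]))
plan(.430,-.2455,.013,1.205)
E
```

```text
guide_rod 0.61 [321. 304.  27. 285.] 5754 z pct [135.8 138.6 140.2] 5732 (array([ 430. , -244.2]), 117.3, 8.9, 1.208) medz 138.6
rod_inlay 0.81 [322. 229. 227. 225.] 40064 z pct [13.2 25.5 27.2] 30021 (array([ 428.7, -247.2]), 150.3, 134.5, 1.203) medz 25.8
yellow [320. 191.] 2196 (array([ 432.5, -237.3]), 108.7, 23.1, 1.204)
t 12.83 pos [ 430.7 -244.3  128.9] yaw 1.207 tilt [-0.     0.001] w 0.6 q6 -0.3
 turn 0.002 shift cm [-0.14 -0.02 11.59]
```

Call:
jog_arm([
  [[0,-0.2,0,2,0,0,0],[0,0,0,3,0,0,0],[0,0,0,3,0,0,0],[0,0,0,1.5,0,0,0],[0,0,0,1,0,0,0],[0,0,0,0.5,0,0,0],[0,0,0,0.3,0,0,0],[0,0,0,0,0,0,0],[0,0,0,0,0,0,0],[0,0,0,0,0,0,0]],
])

```text
time: 13.67
tool_pos: [0.4309, -0.2479, 0.0176]
tool_rot: [0.001, 0.824, 0.567, 0.0]
contact_force: [0.8, -0.2, -1.8]
gripper_width: 0.074
grasp_force: 60.2
```

Call:
jog_arm([
  [[0,0,0,0.25,0,0,0],[0,0,0,0.1,0,0,0],[0,0,0,0,0,0,0],[0,0,0,0,0,0,0],[2.3,0,0,0,0,0,0],[2.3,0,0,0,0,0,0],[2.3,0,0,0,0,0,0],[2.3,0,0,0,0,0,0],[2.3,0,0,-1,0,0,0],[2.3,0,0,-2,0,0,0],[2.3,0,0,-4,0,0,0],[4,0,0,-4,0,0,0],[7.5,0,0,0,0,0,0],[7.5,0,0,0,0,0,0]],
])

```text
time: 14.83
tool_pos: [0.4321, -0.2488, 0.1272]
tool_rot: [0.004, 0.824, 0.567, 0.001]
contact_force: [-0.1, 0.7, -0.5]
gripper_width: 0.682
grasp_force: 0.0
```

```bash
python3 - <<'E'
from h import *
f=grab_frame("wrist")
W=cloud(f);look(f,W,"guide_rod",.015,.03);look(f,W,"rod_inlay",.018,.032)
plan(.4796,.3069,.127,1.214)
E
```

```text
guide_rod 0.77 [315. 226.  18. 176.] 2276 z pct [15.2 21.8 23.7] 2224 (array([ 429.1, -248.1]), 121.5, 8.7, 1.209) medz 21.8
rod_inlay 0.8 [315. 227. 230. 227.] 43974 z pct [13.1 25.5 27.1] 31961 (array([ 428.6, -247.4]), 150.3, 134.7, 1.206) medz 25.8
t 14.98 pos [ 429.2 -246.6  121.6] yaw 1.206 tilt [-0.002  0.001] w 7.49 q6 -0.31
 turn -0.008 shift cm [ 53.63 -14.61  -0.48]
```

The rod is down in its groove and centred. Next is the cork block.

Call:
jog_arm([
  [[8,3.83,-1.04,0,0,0,0],[8,3.83,-1.04,0,0,0,0],[8,3.83,-1.04,0,0,0,0],[8,3.83,-1.04,0,0,0,0],[8,3.83,-1.04,0,0,0,0],[8,3.83,-1.04,0,0,0,0],[8,3.83,-1.04,0,0,0,0],[8,3.83,-1.04,0,0,0,0],[8,3.83,-1.04,0,0,0,0],[8,3.83,-1.04,0,0,0,0],[8,3.83,-1.04,0,0,0,0],[8,3.83,-1.04,0,0,0,0],[8,3.83,-1.04,0,0,0,0],[8,3.83,-1.04,0,0,0,0],[8,0,0,0,0,0,0],[8,0,0,0,0,0,0],[8,0,0,0,0,0,0]],
])

```text
time: 16.4
tool_pos: [0.4841, 0.3051, 0.1207]
tool_rot: [-0.0, 0.824, 0.567, -0.002]
contact_force: [-0.8, -0.9, 0.8]
gripper_width: 0.939
grasp_force: 0.0
```

```bash
python3 - <<'E'
from h import *
f=grab_frame("wrist");cv2.imwrite("pics/w5.png",f["color"])
W=cloud(f);look(f,W,"cork_block",.043,.058)
plan(.4796,.3069,.028,1.214)
E
```

```text
cork_block 0.67 [310. 244. 102. 157.] 15037 z pct [36.4 51.7 53.1] 14519 (array([478.9, 307.2]), 89.2, 55.1, 1.214) medz 51.7
t 16.5 pos [484.7 304.3 121.5] yaw 1.205 tilt [-0.002 -0.001] w 8.0 q6 0.8
 turn -0.009 shift cm [ 0.08 -0.56  9.35]
```

View pics/w5.png

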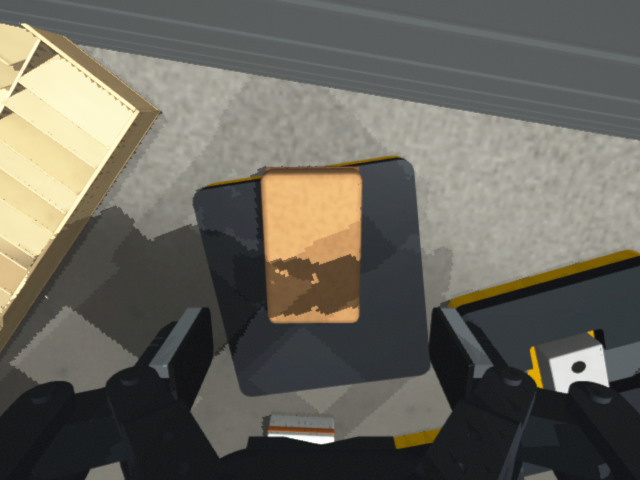

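The cork block, at (310,245), lies level on its inlay and the finger paths on both sides are clear. I'll correct 6 mm sideways, go down and grip.

Call:
jog_arm([
  [[8,0.1,-0.6,0,0,0,0],[8,0,0,2.5,0,0,0],[8,0,0,2.5,0,0,0],[8,0,0,2.4,0,0,0],[8,0,0,1.2,0,0,0],[8,0,0,0.5,0,0,0],[8,0,0,0,0,0,0],[8,0,0,0,0,0,0],[4,0,0,0,0,0,0],[4,0,0,0,0,0,0],[4,0,0,0,0,0,0],[4,0,0,0,0,0,0],[4,0,0,0,0,0,0],[4,0,0,0,0,0,0],[4,0,0,0,0,0,0]],
])

```text
time: 17.75
tool_pos: [0.4816, 0.3095, 0.0338]
tool_rot: [0.0, 0.824, 0.567, 0.002]
contact_force: [-0.2, -0.7, 6.4]
gripper_width: 0.622
grasp_force: 66.0
```

```bash
python3 - <<'E'
from h import *
plan(.4896,.0443,.127,1.441)
E
```

```text
t 17.75 pos [481.6 309.5  33.8] yaw 1.206 tilt [0.003 0.002] w 5.31 q6 0.81
 turn -0.235 shift cm [-26.17   4.25  -9.36]
```

Call:
jog_arm([
  [[4,0,0,-2.5,0,0,0],[4,0,0,-3.5,0,0,0],[4,0,0,-3.5,0,0,0],[4,0,0,0,0,0,-0.1175],[4,0,0,0,0,0,-0.1175],[4,-3.27,0.53,0,0,0,0],[4,-3.27,0.53,0,0,0,0],[4,-3.27,0.53,0,0,0,0],[4,-3.27,0.53,0,0,0,0],[4,-3.27,0.53,0,0,0,0],[4,-3.27,0.53,0,0,0,0],[4,-3.27,0.53,0,0,0,0],[4,-3.27,0.53,0,0,0,0],[4,0,0,0,0,0,0],[4,0,0,0,0,0,0],[4,0,0,0,0,0,0]],
])

```text
time: 19.08
tool_pos: [0.4879, 0.0441, 0.1264]
tool_rot: [-0.0, 0.752, 0.66, 0.0]
contact_force: [-0.1, 0.3, -1.0]
gripper_width: 0.624
grasp_force: 65.1
```

```bash
python3 - <<'E'
from h import *
f=grab_frame("wrist");cv2.imwrite("pics/w6.png",f["color"])
W=cloud(f);look(f,W,"cork_block",.09,.18);look(f,W,"cork_inlay",.018,.032)
hsv=cv2.cvtColor(f["color"],cv2.COLOR_BGR2HSV)
plan(.4896,.0443,.022,1.441)
E
```

```text
cork_block 0.72 [320. 321. 166. 239.] 35198 z pct [123.8 144.2 145.5] 34955 (array([487.1,  41.5]), 89.4, 55.4, 1.449) medz 144.2
cork_inlay 0.66 [323. 212. 228. 192.] 24854 z pct [12.8 25.5 27.2] 18237 (array([490.3,  55.4]), 134.7, 124.6, -0.135) medz 25.9
t 19.23 pos [488.   45.  126.5] yaw 1.443 tilt [-0.  0.] w 5.34 q6 0.07
 turn 0.002 shift cm [-0.05  0.17 10.45]
```

View pics/w6.png

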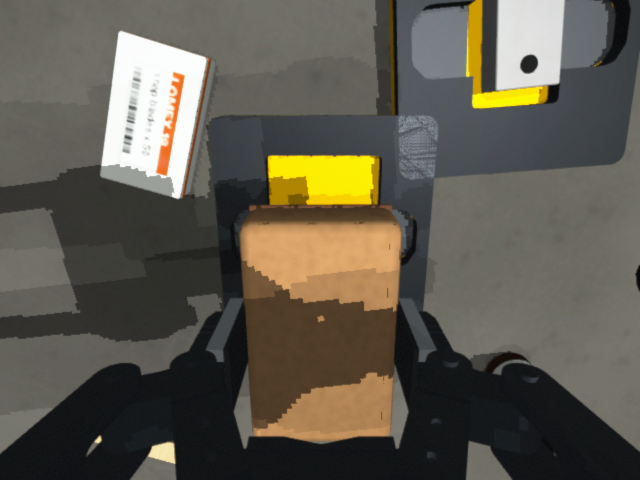

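The cork block is level in the grip at (320,325), aligned with the pocket behind it at (322,180). It needs about 3 mm of shift, then I lower it.

Call:
jog_arm([
  [[4,0.3,0.2,0,0,0,0],[4,0,0,2.5,0,0,0],[4,0,0,2.5,0,0,0],[4,0,0,2.2,0,0,0],[4,0,0,1.3,0,0,0],[4,0,0,0.8,0,0,0],[4,0,0,0.5,0,0,0],[4,0,0,0.2,0,0,0],[4,0,0,0,0,0,0],[4,0,0,0,0,0,0],[4,0,0,0,0,0,0]],
])

```text
time: 20.15
tool_pos: [0.4915, 0.0466, 0.0278]
tool_rot: [0.001, 0.752, 0.66, 0.001]
contact_force: [0.6, 0.1, -1.2]
gripper_width: 0.625
grasp_force: 65.1
```

Call:
jog_arm([
  [[4,0,0,0.25,0,0,0],[4,0,0,0.2,0,0,0],[4,0,0,0,0,0,0],[4,0,0,0,0,0,0],[4,0,0,0,0,0,0]],
])

```text
time: 20.57
tool_pos: [0.4906, 0.0465, 0.0221]
tool_rot: [-0.0, 0.752, 0.66, -0.0]
contact_force: [-0.2, -0.6, -0.5]
gripper_width: 0.626
grasp_force: 65.1
```

Call:
jog_arm([
  [[7.4,0,0,0,0,0,0],[7.4,0,0,0,0,0,0],[7.4,0,0,0,0,0,0],[7.4,0,0,0,0,0,0],[7.4,0,0,-1,0,0,0],[7.4,0,0,-2,0,0,0],[7.4,0,0,-4,0,0,0],[7.4,0,0,-4,0,0,0],[7.4,0,0,0,0,0,0],[7.4,0,0,0,0,0,0]],
])

```text
time: 21.4
tool_pos: [0.4932, 0.0464, 0.1368]
tool_rot: [0.003, 0.752, 0.66, 0.003]
contact_force: [-0.8, -0.3, -0.9]
gripper_width: 0.865
grasp_force: 0.0
```

```bash
python3 - <<'E'
from h import *
f=grab_frame("wrist")
W=cloud(f);look(f,W,"cork_block",.03,.046);look(f,W,"cork_inlay",.018,.03)
plan(.615,-.0875,.14,1.441)
E
```

```text
cork_block 0.92 [314. 236.  90. 142.] 12123 z pct [22.4 39.6 41.1] 11687 (array([489.5,  43.7]), 89.7, 55.2, 1.448) medz 39.7
cork_inlay 0.71 [312. 232. 221. 217.] 32026 z pct [13.2 25.6 27.1] 25462 (array([488.7,  42.6]), 150.7, 134.3, 1.442) medz 25.8
t 21.55 pos [489.7  46.6 131.2] yaw 1.441 tilt [-0.002  0.   ] w 7.4 q6 0.07
 turn -0.0 shift cm [-11.68  14.16  -0.91]
```

The cork block is seated. Next is the oil bottle.

Call:
jog_arm([
  [[7.4,-2.34,2.83,-0.3,0,0,0],[7.4,-2.34,2.83,-0.3,0,0,0],[7.4,-2.34,2.83,-0.3,0,0,0],[7.4,-2.34,2.83,0,0,0,0],[7.4,-2.34,2.83,0,0,0,0],[7.4,0,0,0,0,0,0],[7.4,0,0,0,0,0,0],[7.4,0,0,0,0,0,0]],
])

```text
time: 22.22
tool_pos: [0.6144, -0.0873, 0.139]
tool_rot: [-0.002, 0.752, 0.66, -0.001]
contact_force: [0.1, -0.1, 0.1]
gripper_width: 0.864
grasp_force: 0.0
```

```bash
python3 - <<'E'
from h import *
f=grab_frame("wrist");cv2.imwrite("pics/w7.png",f["color"])
W=cloud(f);look(f,W,"oil_bottle",.078,.092);look(f,W,"oil_bottle",.02,.07)
plan(.615,-.0875,.024,1.441)
E
```

```text
oil_bottle 0.81 [324. 244.  55.  85.] 3753 z pct [ 8.4 63.1 86.9] 1347 (array([615.2, -89. ]), 22.0, 21.7, -1.141) medz 85.8
oil_bottle 0.81 [324. 244.  55.  85.] 3753 z pct [ 8.4 63.1 86.9] 2080 (array([615.4, -85.8]), 34.9, 29.1, -0.18) medz 57.4
t 22.37 pos [614.7 -86.6 140.5] yaw 1.442 tilt [-0.001  0.001] w 7.39 q6 -0.13
 turn 0.001 shift cm [-0.08  0.06 11.65]
```

View pics/w7.png

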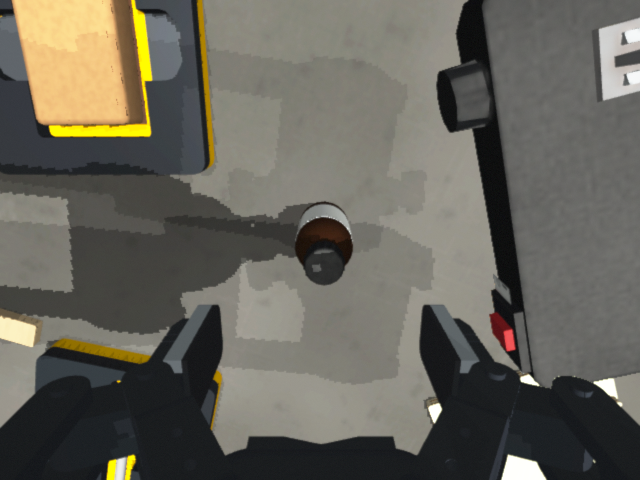

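The bottle stands upright at (324,245), centred at (615,-88), and the grinder base on the right is about 4 cm clear of the fingers. I'll go straight down and grip.

Call:
jog_arm([
  [[7.4,-0.2,0.05,1,0,0,0],[7.4,0,0,2,0,0,0],[7.4,0,0,2.5,0,0,0],[7.4,0,0,2.5,0,0,0],[7.4,0,0,2,0,0,0],[7.4,0,0,1.2,0,0,0],[7.4,0,0,0.4,0,0,0],[7.4,0,0,0,0,0,0],[7.4,0,0,0,0,0,0],[2.5,0,0,0,0,0,0],[2.5,0,0,0,0,0,0],[2.5,0,0,0,0,0,0],[2.5,0,0,0,0,0,0],[2.5,0,0,0,0,0,0],[2.5,0,0,0,0,0,0],[2.5,0,0,0,0,0,0],[2.5,0,0,0,0,0,0]],
])

```text
time: 23.78
tool_pos: [0.6167, -0.0901, 0.0268]
tool_rot: [0.001, 0.752, 0.66, 0.0]
contact_force: [-1.8, 0.1, 5.9]
gripper_width: 0.391
grasp_force: 59.6
```

```bash
python3 - <<'E'
from h import *
plan(.4712,.2745,.15,1.441)
f=grab_frame("top");W=cloud(f);look(f,W,"bottle_inlay",.018,.032)
hsv=cv2.cvtColor(f["color"],cv2.COLOR_BGR2HSV)
y=((hsv[...,0]>22)&(hsv[...,0]<34)&(hsv[...,1]>170)&(hsv[...,2]>90))
n,l,s,c=cv2.connectedComponentsWithStats(y.astype(np.uint8))
for i in range(1,n):
    if s[i,4]>150: p=W[l==i];print('yellow',np.round(c[i]),s[i,4],rect(p[:,:2]),np.nanmedian(p[:,2]))
E
```

```text
t 23.78 pos [616.7 -90.1  26.8] yaw 1.441 tilt [ 0.002 -0.   ] w 3.34 q6 -0.13
 turn -0.0 shift cm [ 34.26 -19.13 -12.36]
bottle_inlay 0.64 [180. 277.  85.  75.] 4652 z pct [ 9.6 24.1 27.8] 4086 (array([471.3, 275. ]), 151.5, 133.9, 1.359) medz 24.3
yellow [356.  81.] 1535 (array([802.3, -97. ]), 133.2, 47.5, -1.429) 0.21969680521507554
yellow [586.  96.] 174 (array([ 847.8, -591.3]), 32.5, 29.4, 1.006) 0.03322706879931402
yellow [178. 276.] 398 (array([465.3, 274.5]), 42.5, 42.0, 0.837) 0.012370458359921007
yellow [430. 296.] 352 (array([ 428.9, -247.4]), 128.7, 23.3, 1.202) 0.012369204974135482
```

Call:
jog_arm([
  [[2.5,0,0,-1,0,0,0],[2.5,0,0,-2.5,0,0,0],[2.5,0,0,-3.5,0,0,0],[2.5,0,0,-3,0,0,0],[2.5,1.43,-0.8,0,0,0,0],[2.5,2.85,-1.59,0,0,0,0],[2.5,2.85,-1.59,0,0,0,0],[2.5,2.85,-1.59,0,0,0,0],[2.5,2.85,-1.59,0,0,0,0],[2.5,2.85,-1.59,0,0,0,0],[2.5,2.85,-1.59,0,0,0,0],[2.5,2.85,-1.59,0,0,0,0],[2.5,2.85,-1.59,0,0,0,0],[2.5,2.85,-1.59,0,0,0,0],[2.5,2.85,-1.59,0,0,0,0],[2.5,2.85,-1.59,0,0,0,0],[2.5,1.43,-0.8,0,0,0,0],[2.5,0,0,0,0,0,0],[2.5,0,0,0,0,0,0],[2.5,0,0,0,0,0,0]],
])

```text
time: 25.55
tool_pos: [0.4709, 0.2736, 0.125]
tool_rot: [0.0, 0.752, 0.66, -0.0]
contact_force: [-0.3, -0.1, -1.4]
gripper_width: 0.387
grasp_force: 59.8
```

```bash
python3 - <<'E'
from h import *
f=grab_frame("wrist");cv2.imwrite("pics/w8.png",f["color"])
W=cloud(f);look(f,W,"bottle_inlay",.018,.032);look(f,W,"oil_bottle",.09,.25)
m=regions_of("oil_bottle",f)[0]["pixels"];p=W[m];z=np.nanpercentile(p[:,2],97);print(z,np.median(p[p[:,2]>z-.004],0))
hsv=cv2.cvtColor(f["color"],cv2.COLOR_BGR2HSV)
y=((hsv[...,0]>20)&(hsv[...,0]<34)&(hsv[...,1]>150)&(hsv[...,2]>60))&(abs(W[...,2]-.0135)<.004)
p=W[y];print(y.sum(),rect(p[:,:2]),np.percentile(p[:,:2],[1,99],axis=0))
plan(.4712,.2748,.04,1.441)
E
```

```text
bottle_inlay 0.74 [327. 221. 226. 228.] 38011 z pct [13.3 25.8 27.2] 34221 (array([470.3, 274.3]), 149.0, 134.4, 1.361) medz 25.8
oil_bottle 0.92 [321. 348. 100. 194.] 15770 z pct [106.6 161.8 185. ] 15614 (array([471.6, 278.4]), 35.9, 28.3, -0.254) medz 161.9
0.18489908192505683 [0.47144416 0.27689532 0.18412507]
4431 (array([562. , 210.2]), 228.1, 180.6, 0.046) [[0.44647346 0.11835807]
 [0.66356992 0.29465426]]
t 25.75 pos [471.4 273.2 125.1] yaw 1.439 tilt [-0. -0.] w 3.27 q6 0.52
 turn -0.002 shift cm [ 0.16 -0.04  8.51]
```

View pics/w8.png

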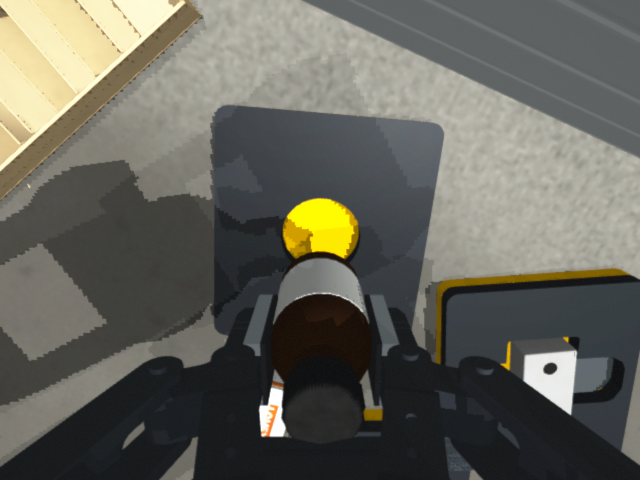

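The bottle is upright in the grip and the round hole shows at (320,232), directly behind it in the image. I'll check the hole centre quickly.

```bash
python3 - <<'E'
from h import *
f=grab_frame("wrist");W=cloud(f)
hsv=cv2.cvtColor(f["color"],cv2.COLOR_BGR2HSV)
y=((hsv[...,0]>15)&(hsv[...,0]<36)&(hsv[...,1]>120))
y[:190]=0;y[265:]=0;y[:,:270]=0;y[:,370:]=0
p=W[y];p=p[abs(p[:,2]-.0135)<.004];print(len(p),np.round(np.percentile(p,[.5,50,99.5],axis=0)*1000,1))
s=state();print(s["tool_pos"])
E
```

```text
3604 [[445.6 255.3  12.2]
 [470.7 275.6  13.8]
 [494.3 295.5  15.9]]
[0.47141519 0.27328046 0.12513093]
```

Call:
jog_arm([
  [[2.5,-0.2,-0.1,0.5,0,0,0],[2.5,0,0,1.5,0,0,0],[2.5,0,0,2,0,0,0],[2.5,0,0,1.8,0,0,0],[2.5,0,0,1.2,0,0,0],[2.5,0,0,0.8,0,0,0],[2.5,0,0,0.4,0,0,0],[2.5,0,0,0,0,0,0],[2.5,0,0,0,0,0,0],[2.5,0,0,0,0,0,0]],
])

```text
time: 26.63
tool_pos: [0.4707, 0.2726, 0.0443]
tool_rot: [0.0, 0.752, 0.66, 0.001]
contact_force: [-1.1, 0.2, -1.3]
gripper_width: 0.392
grasp_force: 59.8
```

Call:
jog_arm([
  [[2.5,0,0,0.3,0,0,0],[2.5,0,0,0.15,0,0,0],[2.5,0,0,0,0,0,0],[2.5,0,0,0,0,0,0],[2.5,0,0,0,0,0,0]],
])

```text
time: 27.05
tool_pos: [0.4698, 0.2723, 0.0388]
tool_rot: [0.0, 0.752, 0.66, 0.0]
contact_force: [-0.2, 0.2, -1.9]
gripper_width: 0.383
grasp_force: 59.8
```

Call:
jog_arm([
  [[2.5,0,0,0.15,0,0,0],[2.5,0,0,0,0,0,0],[2.5,0,0,0,0,0,0],[2.5,0,0,0,0,0,0]],
])

```text
time: 27.38
tool_pos: [0.47, 0.2725, 0.0387]
tool_rot: [-0.0, 0.752, 0.66, -0.0]
contact_force: [-3.8, -1.3, 8.4]
gripper_width: 0.386
grasp_force: 60.7
```

The bottle has reached the floor. I'll release and rise well clear.

Call:
jog_arm([
  [[6.5,0,0,0,0,0,0],[6.5,0,0,0,0,0,0],[6.5,0,0,0,0,0,0],[6.5,0,0,0,0,0,0],[6.5,0,0,0,0,0,0],[6.5,0,0,-1.5,0,0,0],[6.5,0,0,-3,0,0,0],[6.5,0,0,-4,0,0,0],[6.5,0,0,-4,0,0,0],[6.5,-3,0,0,0,0,0],[6.5,-4,0,0,0,0,0],[6.5,-4,0,0,0,0,0],[6.5,-4,0,0,0,0,0],[6.5,-4,0,0,0,0,0],[6.5,-4,0,0,0,0,0],[6.5,-4,0,0,0,0,0],[6.5,-3,0,0,0,0,0],[6.5,0,0,0,0,0,0],[6.5,0,0,0,0,0,0],[6.5,0,0,0,0,0,0]],
])

```text
time: 29.05
tool_pos: [0.4308, -0.0249, 0.1621]
tool_rot: [-0.0, 0.752, 0.66, 0.0]
contact_force: [-0.2, -0.1, 0.4]
gripper_width: 0.761
grasp_force: 0.0
```

```bash
python3 - <<'E'
from h import *
f=grab_frame("top");W=cloud(f);cv2.imwrite("pics/end.png",f["color"])
look(f,W,"oil_bottle",.088,.105);look(f,W,"steel_block",.028,.04);look(f,W,"cork_block",.03,.044);look(f,W,"guide_rod",.015,.026)
look(f,W,"blade_box",.015,.03);look(f,W,"glue_bottle",.03,.2);print(state()["tool_pos"])
E
```

```text
oil_bottle 0.6 [176. 277.  24.  16.] 358 z pct [22.9 71.6 98.9] 107 (array([469.4, 273.7]), 20.6, 19.8, -0.609) medz 96.1
steel_block 0.56 [240. 207.  29.  21.] 531 z pct [21.  34.  37.7] 483 (array([612. , 148.6]), 61.0, 35.1, 1.557) medz 34.2
cork_block none
guide_rod 0.52 [427. 297.  55.  21.] 202 z pct [16.2 20.5 24.4] 198 (array([ 430.8, -244.3]), 114.0, 8.7, 1.201) medz 20.5
blade_box 0.94 [239. 310.  37.  39.] 792 z pct [  0.4  22.6 147.1] 736 (array([402.2, 137.7]), 67.0, 50.3, 1.145) medz 22.7
glue_bottle 0.73 [490. 212.  39.  32.] 878 z pct [  7.8  93.1 137.4] 778 (array([ 592.8, -364.2]), 48.9, 46.9, 1.081) medz 96.1
[ 0.43094333 -0.02445385  0.1621029 ]
```

View pics/end.png

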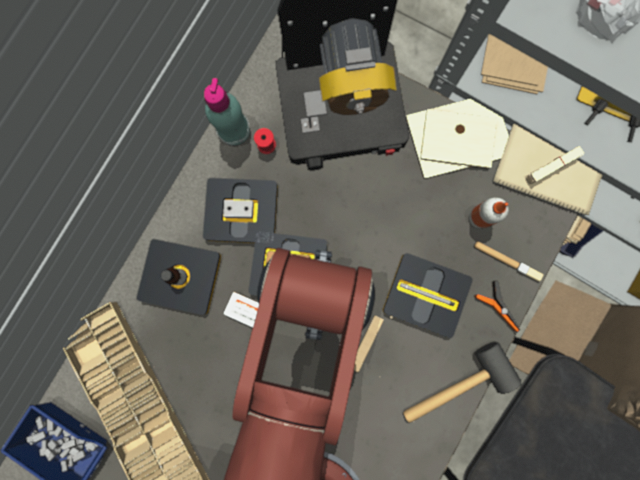

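The final picture shows the bottle in its hole at (176,277) with its cap at 96 mm, the steel block in its pocket at (240,208) and the rod in its groove at (428,296). The arm hides the cork block here, but I verified it after placing. The glue bottle has not moved, and the visible part of the blade box is where it was. I'm handing the job in.

```bash
python3 -c "
from plant import *
print(job_done())"
```

```text
the job is handed in; nothing more can be done
None
```

All four parts (steel block, guide rod, cork block and oil bottle) measured seated in their own inlays and the job was handed in at about 29 s; the hand-in returned no verdict, and the cork block was last checked right after placing because the arm hid it in the final picture.

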